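# Close the drill jig, pin it and hold it shut

### The arm

A 7-joint arm with a two-finger parallel gripper is mounted at the origin on a cart in front of the work surface, level with it; the furniture and walls round the work are solid. World frame = base frame: x ahead of the robot, y to its left, z up, the work surface at z = 0. Lengths are in m, angles in rad, forces in N, time in s.
With the tool pointing down it reaches from about 0.425 to 0.925 m from the base axis. Payload 6.8 kg.
Tool frame: the origin (TCP) lies midway between the tips of the shut fingers; the grasp point (between the pads) lies bot.grip_point_offset behind it (bot.grip_point_offset is the distance from the TCP to the grasp point, in m); z points along the fingers, y is the line along which they close (so a half turn about z gives the same grasp; the last joint's range is limited). The gripper opens to 85 mm and grips with 20 to 120 N. Pads are 22 mm wide; open, the fingers measure 114 mm over their backs; the gripper's body (76 mm by 85 mm) begins 54 mm behind the grasp point. The pads swing forward as they close: fully open they stand 13 mm farther back than shut.
Start: joints at [1.224, 0.477, 0.022, 1.555, -0.011, 1.109, -0.083], TCP at [0.16, -0.656, 0.231] pointing down, gripper open.
Joint ranges: [-2.96, 2.96], [-0.34, 2.1], [-1.41, 1.46], [0.24, 2.44], [-1.37, 4.51], [0.17, 1.92], [-2.96, 2.96]. Speed limits (rad/s): [2.39, 2.39, 3.14, 3.14, 3.14, 3.14, 3.14].

### API

Orientations are given as a unit quaternion [w, x, y, z].
In Python, from station import get_obs, cams, job, bot gives the robot as it stands.
- The arm moves only by the tool arm_command, never from a script. Its argument "rows" is a list that holds one entry, the list of rows, each a list of 5 numbers: the finger opening in mm, from 0 to 85.4, then the shift along the world's x, y, z in units of 60 mm (1.0 is 60 mm), then the turn about the world's z in units of 0.08 rad (1.0 is 0.08 rad). In form: [[[grip, x, y, z, turn], ...]]. A call has exactly 10 rows; each row shifts and turns the commanded pose from where the row before left it; what a row does not reach is not made up. A row lasts 1/8 s, in which the tool goes at most 62.5 mm and 10.7 degrees, less where a joint would pass 70% of its speed; a pose out of reach is approached as far as the arm can. A call with a number of a shift or a turn outside -1 to 1 is refused whole. A call with a gripper value outside its range is refused whole. The fingers move at their own pace and stop on an object; "newtons" is the grip in N (left out, the last holds). Time passes only in rows, so rows that do not move let the fingers close, or fill a call up. It gives the time, the measured TCP pose, the force, the opening and the grip force at its end, in the units of the state.
- get_obs(): the state, without advancing time (a new reading comes with each control period).
- cams.read_camera(name): name is "scene" or "side" or "wrist"; returns the picture (400x640x3 uint8, red, green, blue); there is no depth.
- cams.camera_params(name): a dict with "K" (3x3 intrinsics, pixels), "k1" (the pictures are not rectified: a ray, as slopes to the right and down, at radius r is drawn at 1 + k1 r^2 times it, then the intrinsics apply), "extrinsics" (4x4, takes a point from camera to world coordinates). Camera axes: x right, y down, z forward; pixel columns grow to the right and rows downward; lengths in m; the calibration is good to about 2 mm. A picture is of the moment at which its call begins: read the wrist's pose just before it. camera_params takes no time and is no camera call; for the wrist camera it gives the pose at the moment of the call.
- job.hand_in(): hands the job in; it is judged then, once.
The state is a dict: "t": time; "q": joint angles; "joint_vel": joint speeds; "joint_torque": joint torques, N m; "eef_pos": TCP position; "tool_rot": TCP orientation; "contact_force": force on the tool from outside, world axes, zero at the start; "torque": the same for the moment, N m; "gripper_width": opening from 0.0 (shut) to 1.0 (fully open); "grasp_force": force on a finger pad.
Only numpy, scipy, OpenCV 4.12 (cv2) and the standard library are available. Lean on these libraries where they do the work, as an engineer would, in place of code of your own. Each camera call takes 0.05 s, during which the arm holds its last target. There are 200 camera calls.

### The job

Swing the open leaf of the drill jig over onto its lower half, then take the locating pin from its holder block and push it down through the hole near the leaf's free edge and on into the matching hole of the lower half, until the pin's collar sits on the leaf. Two springs lift the leaf a little, so keep pressing down on the pin (or the leaf) until the leaf is fully shut, and finish while still holding it pressed shut like that. Leave the plug gauge, the nut and the flanged body where they lie.

Things in the scene. Friction and masses are not known exactly. Their poses are not given: they have to be found in the camera images.
- jig: Clamshell drill jig, bolted down: aluminium lower half 150 (x) x 80 (y) x 45 mm high, a sleeve already lying in its middle, and a steel leaf hinged to it. Origin: centre of the underside; z up. Hinge at its +x end, pin hole at its -x end. It stands with its +x end to the robot's left, turned up to 30 degrees either way.
- leaf (a joint): Leaf's hinge, rad, axis along the jig's y: 0 fully shut (level), 1.57 upright, 2.0 stop, leaning back. Starts open at 1.5 to 1.95, stays there by friction. Pushed (under 3 N) below about 1.1 it falls slowly (damped, about 0.5 rad/s) and rests at about 0.05 on two spring plungers, front edge 6 mm high. About 6 N down at the pin hole shuts it fully; let go, it lifts again.
- leaf_hinge (a point): Point on the hinge axis in the middle of the jig's width: jig x +66 mm, 52 mm above the bench. Orientation as the jig.
- leaf_edge (a point): Middle of the leaf's free edge, 141 mm from the hinge axis, moving with it. Leaf: flat steel plate 12 mm thick, 70 mm wide, its mid-plane through the hinge axis; shut, its top is at 58 mm. On its middle line: a raised solid drill bush (20 mm wide, 4 mm high, 55 mm from the axis; not for the pin) and the pin hole, 14.5 mm, right through, 112 mm from the axis.
- pin_hole (a point): Centre of the mouth of the pin hole in the lower half's top face, at jig x -46 mm, y 0, 45 mm above the bench: 15 mm wide, vertical, open down to the bench. With the leaf down, the leaf's hole lies straight above it.
- pin: Loose steel locating pin, about 0.1 kg, upright in the holder. Origin: centre of its lower tip; z up. Shank 12 mm wide, 45 mm long, its lowest 8 mm tapering to 6 mm wide; then a collar 28 mm wide (45 to 50 mm above the tip), then a round knurled head to grip, 22 mm wide (50 to 90 mm above the tip). Seated in the shut jig its tip is 13 mm above the bench.
- holder: Fixed aluminium block 56 x 56 x 50 mm with one upright 14.5 mm through hole in its middle, in which the pin stands at the start, collar on the block's top (pin tip 5 mm above the bench). To the right of the jig. Origin: centre of the underside.
- plug_gauge: Bystander: lying steel plug gauge with knurled middle, 19 x 105 x 19 mm, long axis along its y. Origin: centre of the underside. Not to be moved.
- nut: Bystander: round nut 24 x 24 x 16 mm. Origin: centre of the underside. Not to be moved.
- flanged_body: Bystander: small upright cast body with a lobed flange at its foot, 29 x 30 x 36 mm. Origin: centre of the underside. Not to be moved.
Things that resemble listed ones, but are neither listed nor needed, are in the scene too. What is shaped like the pin but orange or purple is not meant.

How it is judged:
On the way, in this order (a step that is already met when the one before it is completed fails the run):
1. the leaf is swung over onto the lower half (within 0.12 rad of shut) (value of joint leaf below 0.12 rad), for 0.2 s.
2. the pin has passed through the leaf into the hole of the lower half (tip at least 8 mm below its top face, within 6 mm of the hole's axis) (z of pin in the frame of pin_hole below -0.008 m and horizontal distance between pin and pin_hole below 0.006 m), for 0.1 s.
At the end, for the whole second after the job is handed in: Robot still pressing (over 2 N on pin or jig): leaf under 0.018 rad (2 mm at the hole); pin upright within 0.12 rad, within 6 mm of the hole's axis, tip over 28 mm below the lower half's top face (collar within 4 mm of the leaf). Held through the last second (value of joint leaf below 0.018 rad and z of pin in the frame of pin_hole below -0.028 m and horizontal distance between pin and pin_hole below 0.006 m and angle between pin's own z axis and vertical below 0.12 rad and (contact force between the fingers and pin above 2 N or contact force between the fingers and jig above 2 N)); the arm keeps its last pose, push and grip.
It fails at once if a bystander (plug gauge, nut, flanged body) is moved by more than 20 mm (distance of any of plug_gauge, nut, flanged_body from where it was at the start of the episode above 0.02 m).
It also fails if it takes over 48 s, if anything falls off the work surface, if the arm or the gripper's body presses on something with over 40 N, if the wrist force passes 120 N, or if a joint passes its speed limit or range.

## Working session

There is one attempt and no reset: what is moved stays moved. The work goes in short steps, Python scripts to look and compute and a tool call to move; the robot and the scene stay as the last step left them, time stands still between calls to the robot, and variables do not carry over. Pictures are saved under pics/ and viewed, at most 10 in all, crops included, and the job is handed in when it is done.

Besides the shell and the picture viewer there is one more tool, called after "Request:" as a command line: name --argument value ..., lists and objects as JSON in quotes. arm_command: Moves the arm, as the interface text tells. Its arguments: {"type":"object","properties":{"rows":{"type":"array"},"newtons":{"type":"number"}},"required":["rows"]}

```bash
mkdir -p pics; ls; cat > h.py <<'E'
import numpy as np, cv2
from station import get_obs, cams, job, bot
def ray(name,u,v,P=None):
    P=P or cams.camera_params(name); K=np.array(P["K"]);E=np.array(P["extrinsics"])
    d=np.array([(u-K[0,2])/K[0,0],(v-K[1,2])/K[1,1]]); s=d.copy()
    for _ in range(20): s=d/(1+P["k1"]*(s@s))
    return E[:3,3],E[:3,:3]@np.array([s[0],s[1],1])
def onz(name,u,v,z,P=None):
    o,d=ray(name,u,v,P); return o+d*(z-o[2])/d[2]
def proj(name,p,P=None):
    P=P or cams.camera_params(name); K=np.array(P["K"]);E=np.array(P["extrinsics"])
    c=E[:3,:3].T@(np.array(p)-E[:3,3]); s=c[:2]/c[2]; s=s*(1+P["k1"]*(s@s))
    return K[0,0]*s[0]+K[0,2],K[1,1]*s[1]+K[1,2]
def snap(name,fn=None):
    P=cams.camera_params(name); im=cams.read_camera(name)[:,:,::-1].copy()
    if fn: cv2.imwrite("pics/"+fn,im)
    return im,P
E
python3 - <<'E'
from h import *
a,P=snap("scene","s0.png");b,Q=snap("side","d0.png");snap("wrist","w0.png")
print(get_obs()); print(bot.grip_point_offset)
for n in("scene","side","wrist"):
  P=cams.camera_params(n);print(n,np.round(P["K"],1).tolist(),P["k1"],np.round(P["extrinsics"],3).tolist())
E
```

```text
pics
{'t': 0.15, 'q': array([ 1.22389301,  0.47761895,  0.02235885,  1.55620616, -0.01150094,
        1.10928676, -0.08309895]), 'joint_vel': array([ 0.00063109, -0.0035057 ,  0.00158332, -0.00462758,  0.00092789,
        0.00042601, -0.00010279]), 'joint_torque': array([ 1.66060836e-03, -5.96922719e+01,  1.60972215e+00, -2.81492311e+01,
        1.26703232e-02,  6.53803334e-03,  1.07328546e-05]), 'eef_pos': array([ 0.15954681, -0.65541379,  0.23055112]), 'tool_rot': array([-6.82569993e-04,  9.92879384e-01,  1.19121978e-01, -1.33191845e-04]), 'contact_force': array([0.98581353, 0.20444036, 0.2227346 ]), 'torque': array([-0.01257851,  0.02111464,  0.05422388]), 'grasp_force': 0.0, 'gripper_width': 1.0002904078551642}
0.0187
scene [[394.1, 0.0, 323.7], [0.0, 394.1, 191.8], [0.0, 0.0, 1.0]] -0.09702678649965138 [[0.904, -0.258, 0.341, 0.246], [-0.427, -0.542, 0.723, -0.705], [-0.002, -0.8, -0.601, 0.582], [0.0, 0.0, 0.0, 1.0]]
side [[459.5, 0.0, 311.3], [0.0, 459.5, 198.3], [0.0, 0.0, 1.0]] -0.024272599417809695 [[0.967, -0.153, 0.201, 0.39], [-0.252, -0.641, 0.725, -0.713], [0.018, -0.752, -0.659, 0.637], [0.0, 0.0, 0.0, 1.0]]
wrist [[323.4, 0.0, 322.9], [0.0, 323.4, 198.2], [0.0, 0.0, 1.0]] -0.06138998031051045 [[0.236, -0.928, -0.287, 0.234], [-0.972, -0.226, -0.068, -0.639], [-0.001, 0.295, -0.956, 0.373], [0.0, 0.0, 0.0, 1.0]]
```

View pics/s0.png

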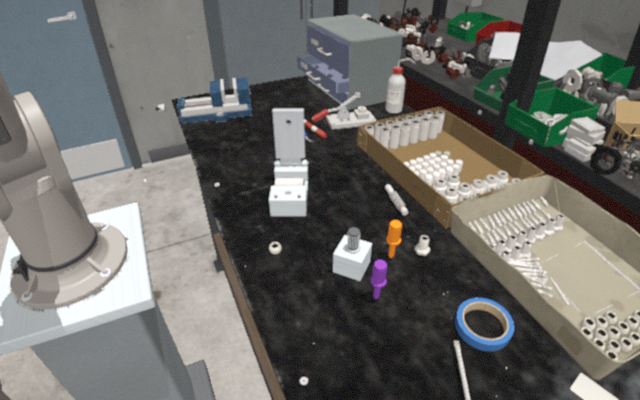

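View pics/d0.png

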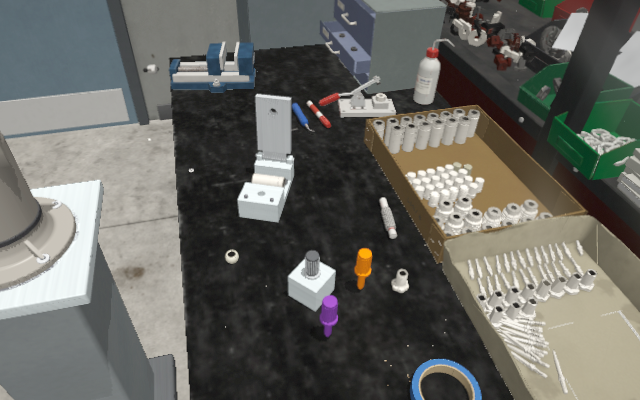

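The scene view shows the jig at about (290,185) with its leaf upright, the holder at (352,257) with the pin head at (353,238), the orange decoy at (394,238) and the purple one at (380,278). The side view has the jig at (265,190), the holder at (312,282) and the pin head at (312,262). I'll take an enlarged crop for the edges.

```bash
python3 - <<'E'
import cv2,numpy as np
s=cv2.imread("pics/s0.png");d=cv2.imread("pics/d0.png")
a=cv2.resize(s[100:220,255:325],None,fx=5,fy=5,interpolation=2)
b=cv2.resize(d[85:225,230:303],(int(73*4.28),600),interpolation=2)
cv2.imwrite("pics/c1.png",np.hstack([a,b]))
# pin head: knurled dark pixels; holder bright
E
```

```text
(no output)
```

View pics/c1.png

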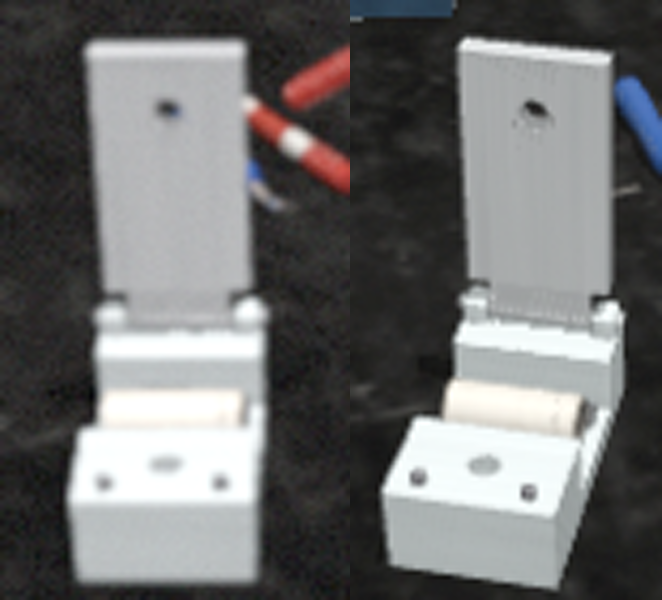

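```bash
cat >> h.py <<'E'
def tri(l):
    A=0;b=0
    for o,d in l:
        d=d/np.linalg.norm(d);M=np.eye(3)-np.outer(d,d);A=A+M;b=b+M@o
    p=np.linalg.solve(A,b); return p
E
python3 - <<'E'
from h import *
S=lambda x,y:(255+x/5-.4,100+y/5-.4)
D=lambda x,y:(230+(x-350)/4.274-.4,85+y/4.286-.4)
r=lambda p:np.round(p,4)
f={}
for n,s,d,z in [("hole",(166,464),(484,464),.045),("cornL",(72,497),(386,485),.045),("cornR",(258,504),(560,518),.045),("plL",(104,482),(418,477),.045),("plR",(220,482),(529,493),.045),("leafhole",(167,108),(533,108),None),("leafTL",(87,55),(460,48),None),("leafTR",(247,55),(612,64),None),("kL",(112,316),(474,304),.052),("kR",(250,313),(607,318),.052)]:
  t=tri([ray("scene",*S(*s)),ray("side",*D(*d))])
  print(n,r(t), z and (r(onz("scene",*S(*s),z)[:2]),r(onz("side",*D(*d),z)[:2])))
# holder / pin head by masks
for n,fn,(x0,x1,y0,y1) in [("scene","s0",(330,374,225,282)),("side","d0",(286,338,245,310))]:
  im=cv2.imread(f"pics/{fn}.png");c=im[y0:y1,x0:x1].astype(int)
  g=c.sum(2)/3; sat=c.max(2)-c.min(2)
  m=((g>165)&(sat<40)).astype(np.uint8)
  cs=max(cv2.findContours(m,0,2)[0],key=cv2.contourArea); h=cv2.convexHull(cs)
  print(n,cv2.approxPolyDP(h,2.,True)[:,0].__add__([x0,y0]).tolist())
  k=((g>60)&(g<150)&(sat<30)).astype(np.uint8); k=cv2.morphologyEx(k,2,np.ones((3,3),np.uint8))
  nb,lab,st,ce=cv2.connectedComponentsWithStats(k)
  print([(s+np.array([x0,y0,0,0,0])).tolist() for s in st[1:] if s[4]>20])
a=cv2.resize(cv2.imread("pics/s0.png")[222:307,325:405],(400,425),interpolation=2);b=cv2.resize(cv2.imread("pics/d0.png")[240:325,280:360],(400,425),interpolation=2)
cv2.imwrite("pics/c2.png",np.hstack([a,b]))
E
```

```text
hole [ 0.4796 -0.0154  0.0379] (array([ 0.4766, -0.025 ]), array([ 0.4785, -0.0232]))
cornL [ 0.4334 -0.0164  0.0349] (array([ 0.4299, -0.0298]), array([ 0.4326, -0.0274]))
cornR [ 0.507  -0.0587  0.036 ] (array([ 0.5027, -0.0699]), array([ 0.5052, -0.0678]))
plL [ 0.4479 -0.0209  0.0413] (array([ 0.4465, -0.0256]), array([ 0.4476, -0.0252]))
plR [ 0.4957 -0.0425  0.0404] (array([ 0.4936, -0.048 ]), array([ 0.4949, -0.0479]))
leafhole [0.528  0.0899 0.1605] None
leafTL [0.4984 0.1132 0.1836] None
leafTR [0.563  0.0741 0.1876] None
kL [0.4942 0.0943 0.0505] (array([0.4935, 0.0923]), array([0.4939, 0.0918]))
kR [0.5565 0.0649 0.0521] (array([0.5566, 0.0651]), array([0.5565, 0.0649]))
scene [[344, 235], [371, 243], [369, 260], [360, 279], [333, 270], [333, 253]]
[[347, 226, 14, 24, 236]]
side [[304, 259], [320, 262], [335, 271], [331, 291], [315, 309], [289, 294], [288, 276]]
[[305, 250, 15, 26, 304]]
```

View pics/c2.png

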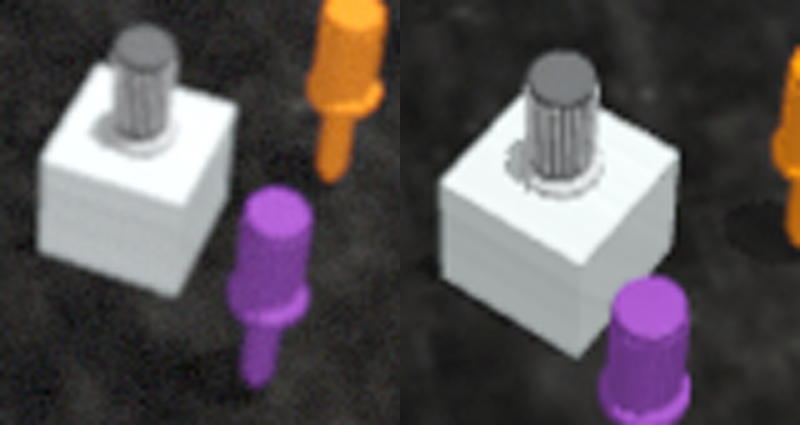

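```bash
python3 - <<'E'
from h import *
C=lambda x,y,o:(o[0]+x/5-.4,o[1]+y/5-.4)
r=lambda p:np.round(p,4)
for n,s,d,z in [("pin",(146,48),(162,77),.095),("purple",(278,212),(250,295),.09),("orange",(355,10),None,.09)]:
  print(n,r(onz("scene",*C(*s,(325,222)),z)), d is not None and (r(onz("side",*C(*d,(280,240)),z)),r(tri([ray("scene",*C(*s,(325,222))),ray("side",*C(*d,(280,240)))]))))
for k,p in {"hA":(40,157),"hB":(180,203),"hC":(237,104)}.items(): print(k,r(onz("scene",*C(*p,(325,222)),.05)))
for k,p in {"hA":(40,182),"hB":(182,264),"hC":(280,153)}.items(): print(k,r(onz("side",*C(*p,(280,240)),.05)))
# bystanders
for k,s in {"nut":(275,247),"flange":(423,244),"plug":(397,199)}.items(): print(k,r(onz("scene",*s,.01)))
E
```

```text
pin [ 0.5212 -0.2496  0.095 ] (array([ 0.523, -0.248,  0.095]), array([ 0.5243, -0.2439,  0.0895]))
purple [ 0.525  -0.3354  0.09  ] (array([ 0.5276, -0.331 ,  0.09  ]), array([ 0.5296, -0.3276,  0.0823]))
orange [ 0.6052 -0.2606  0.09  ] False
hA [ 0.4819 -0.2432  0.05  ]
hB [ 0.5177 -0.286   0.05  ]
hC [ 0.5629 -0.2506  0.05  ]
hA [ 0.4839 -0.2439  0.05  ]
hB [ 0.5202 -0.2866  0.05  ]
hC [ 0.5633 -0.2508  0.05  ]
nut [ 0.4007 -0.1429  0.01  ]
flange [ 0.6795 -0.2666  0.01  ]
plug [ 0.7154 -0.1161  0.01  ]
```

Request:
arm_command --rows '[[[0, 0.5, 0.6, 0.3, 0], [0, 0.6, 0.75, 0.3, 0], [0, 0.6, 0.75, 0.3, 0], [0, 0.6, 0.75, 0, 0], [0, 0.6, 0.75, 0, 0], [0, 0.6, 0.75, 0, 0], [0, 0.6, 0.75, 0, 0], [0, 0.6, 0.75, 0, 0], [0, 0.6, 0.75, 0, 0], [0, 0.4, 0.5, 0, 0]]]' --newtons 60

```text
t: 1.4
eef_pos: [0.5031, -0.2269, 0.2852]
tool_rot: [-0.0, 0.993, 0.121, 0.0]
contact_force: [-0.0, -0.7, 0.0]
gripper_width: -0.001
grasp_force: 0.0
```

Request:
arm_command --rows '[[[0, 0.14, 0.94, 0, 0], [0, 0.14, 0.94, 0, 0], [0, 0.14, 0.94, 0, 0], [0, 0.14, 0.94, 0, 0], [0, 0.14, 0.94, 0, 0], [0, 0.14, 0.94, 0, 0], [0, 0.14, 0.94, 0, 0], [0, 0, 0, -0.7, 0], [0, 0, 0, -0.7, 0], [0, 0, 0, -0.6, 0]]]'

```text
t: 2.65
eef_pos: [0.5599, 0.1648, 0.1635]
tool_rot: [0.0, 0.993, 0.119, -0.001]
contact_force: [-0.1, -0.1, -0.7]
gripper_width: -0.001
grasp_force: 0.0
```

Request:
arm_command --rows '[[[0, -0.17, -0.36, 0, 0], [0, -0.125, -0.27, 0, 0], [0, -0.125, -0.27, 0, 0], [0, -0.125, -0.27, 0, 0], [0, -0.125, -0.27, 0, 0], [0, -0.125, -0.27, 0, 0], [0, -0.125, -0.27, 0, 0], [0, -0.125, -0.27, 0, 0], [0, -0.125, -0.27, 0, 0], [0, -0.125, -0.27, 0, 0]]]'

```text
t: 3.9
eef_pos: [0.482, -0.0039, 0.1652]
tool_rot: [0.0, 0.993, 0.119, -0.0]
contact_force: [-0.3, 0.1, -0.1]
gripper_width: 0.004
grasp_force: 0.0
```

```bash
python3 - <<'E'
from h import *
a,P=snap("side"); cv2.imwrite("pics/d1.png",cv2.resize(a[40:320,150:450],None,fx=2,fy=2))
E
```

```text
(no output)
```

View pics/d1.png

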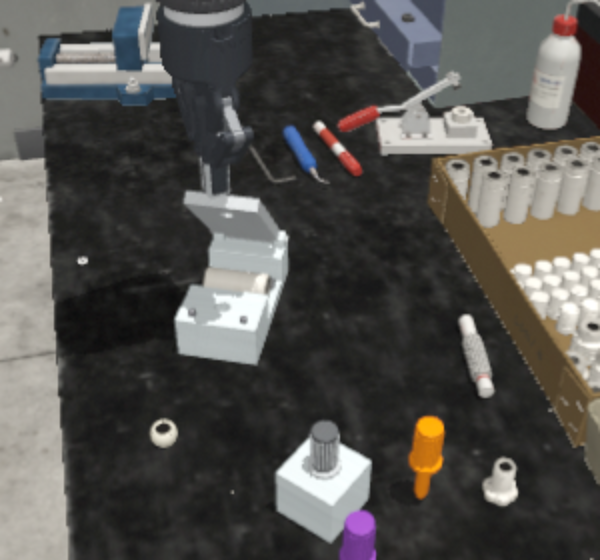

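The leaf is past 1.1 rad and falling, at (235,215) in the crop, clear of the fingers. Next I go above the pin for a closer look.

Request:
arm_command --rows '[[[0, 0, 0, 0.5, 0], [50, 0.08, -0.5, 0.2, 1], [50, 0.08, -0.6, 0, 1], [50, 0.1, -0.6, 0, 1], [50, 0.1, -0.6, 0, 1], [50, 0.1, -0.6, 0, 1], [50, 0.1, -0.6, -0.2, 1], [50, 0.1, -0.56, -0.2, 1], [50, 0, 0, 0, 0], [50, 0, 0, 0, 0]]]'

```text
t: 5.2
eef_pos: [0.5222, -0.2454, 0.1832]
tool_rot: [-0.0, 0.921, 0.389, -0.0]
contact_force: [-1.0, 0.5, 1.3]
gripper_width: 0.585
grasp_force: 0.0
```

```bash
python3 - <<'E'
from h import *
o=get_obs();print(o["eef_pos"],o["tool_rot"])
a,P=snap("wrist","w1.png");s,_=snap("side")
print(proj("wrist",(.522,-.2475,.095),P))
cv2.imwrite("pics/m1.png",np.hstack([a[:,120:520],s[:,100:500]]))
E
```

```text
[ 0.52221448 -0.24537474  0.18322128] [-4.19764202e-04  9.21361920e-01  3.88705590e-01 -4.54239224e-06]
(np.float64(322.5649598689956), np.float64(206.23795304605753))
```

View pics/m1.png

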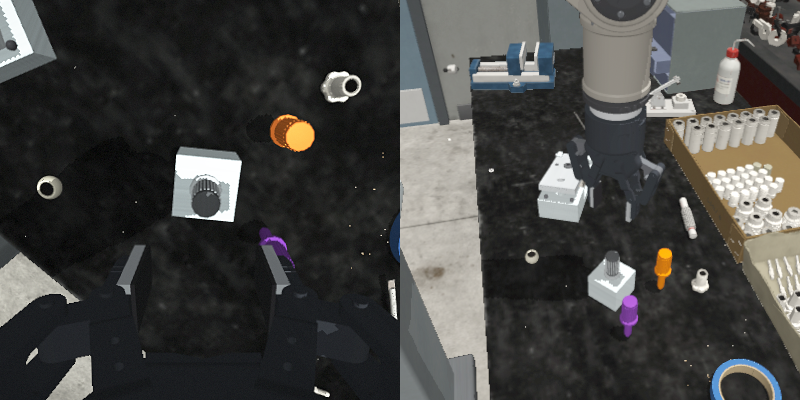

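The wrist view shows the pin head's top at about (325,203), 4 px from the prediction. The side view shows the leaf lying down on the jig.

```bash
python3 - <<'E'
from h import *
a=cv2.imread("pics/w1.png"); c=a[180:230,300:350].astype(int); g=c.mean(2)
m=((g>30)&(g<105)).astype(np.uint8); m=cv2.morphologyEx(m,2,np.ones((5,5),np.uint8))
n,l,st,ce=cv2.connectedComponentsWithStats(m); print(st[1:].tolist(),(ce[1:]+[300,180]).tolist())
for p in [(325,203)]: print(onz("wrist",*p,.095))
E
```

```text
[[17, 1, 7, 7, 47], [25, 0, 5, 5, 25], [12, 11, 28, 26, 579]] [[320.1276595744681, 184.10638297872342], [327.0, 182.0], [325.19170984455957, 203.64075993091538]]
[ 0.52545632 -0.24646125  0.095     ]
```

Request:
arm_command --rows '[[[50, 0.03, -0.03, -0.5, 0], [50, 0, 0, -0.5, 0], [50, 0, 0, -0.5, 0], [50, 0, 0, -0.5, 0], [50, 0, 0, 0, 0], [10, 0, 0, 0, 0], [10, 0, 0, 0, 0], [10, 0, 0, 0, 0], [10, 0, 0, 0, 0], [10, 0, 0, 0, 0]]]' --newtons 80

```text
t: 6.55
eef_pos: [0.5251, -0.2476, 0.0652]
tool_rot: [0.001, 0.921, 0.389, 0.001]
contact_force: [-1.0, 1.7, 7.0]
gripper_width: 0.232
grasp_force: 78.0
```

Request:
arm_command --rows '[[[10, 0, 0, 0.3, 0], [10, 0, 0, 0.4, 0], [10, 0, 0, 0.5, 0], [10, 0, 0, 0.6, 0], [10, -0.1, 0.4, 0, 0], [10, -0.1, 0.5, 0, 0], [10, -0.1, 0.5, 0, 0], [10, -0.1, 0.5, 0, 0], [10, 0, 0, 0, 0], [10, 0, 0, 0, 0]]]'

```text
t: 7.8
eef_pos: [0.4999, -0.1339, 0.1714]
tool_rot: [0.0, 0.921, 0.389, -0.0]
contact_force: [0.0, 0.1, -0.8]
gripper_width: 0.233
grasp_force: 78.3
```

```bash
python3 - <<'E'
from h import *
o=get_obs();print(o["eef_pos"])
a,P=snap("wrist","w2.png");s,_=snap("side","d2.png");c,_=snap("scene","s2.png")
for z in(.058,.064):print([proj(n,(.4778,-.024,z)) for n in("wrist","side","scene")])
cv2.imwrite("pics/m2.png",np.vstack([np.hstack([cv2.resize(s[120:270,220:370],(400,400)),cv2.resize(c[120:270,240:390],(400,400))]),cv2.resize(a[0:200,160:560],(800,400))])[:, :][:800])
im=cv2.imread("pics/m2.png");cv2.imwrite("pics/m2.png",cv2.resize(im,(600,600)))
E
```

```text
[ 0.49987997 -0.13393177  0.17140888]
[(np.float64(200.31576506723087), np.float64(115.88649367439176)), (np.float64(260.28984269720974), np.float64(188.11843967563988)), (np.float64(287.8268167157894), np.float64(187.40478177710955))]
[(np.float64(197.45830219176156), np.float64(116.30251878236163)), (np.float64(260.12018618646886), np.float64(185.75769458522305)), (np.float64(287.6753636369669), np.float64(185.24777392309608))]
```

View pics/m2.png

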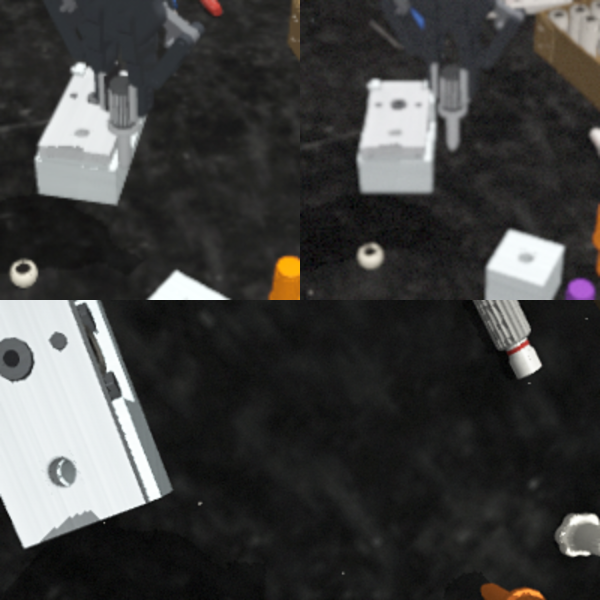

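The pin hangs straight in the fingers. The leaf hole is at wrist (201,115), side (261,186) and scene (287.5,186), all within 3 px of the prediction.

```bash
python3 - <<'E'
from h import *
for n,p in [("wrist",(201.2,114.8)),("side",(260.8,185.8)),("scene",(287.3,185.8))]:print(n,np.round(onz(n,*p,.063),4))
# pin tip/head in hand: predicted vs seen scene
o=get_obs()["eef_pos"]
print(proj("scene",o-[0,0,.060]),proj("side",o-[0,0,.060]))
im=cv2.imread("pics/s2.png")
c=im[165:205,305:330]; m=(c.mean(2)>80).astype(np.uint8)
for y in range(18,34,3): x=np.where(m[y])[0]; print(y+165,x+305)
E
```

```text
wrist [ 0.4804 -0.0251  0.063 ]
side [ 0.4792 -0.0232  0.063 ]
scene [ 0.4767 -0.0243  0.063 ]
(np.float64(316.9373430255672), np.float64(192.7241583385981)) (np.float64(282.53162246911194), np.float64(202.77652848655308))
183 [305 306 307 308 313 314 315 316 317 318 319]
186 [305 306 307 308 313 314 315 316 317 318 319]
189 [305 306 307 313 314 315 316 317 318 319]
192 [305 306 307 313 314 315 316 317 318]
195 [305 306 307 316]
198 [305 306 307]
```

Request:
arm_command --rows '[[[10, -0.09, 0.46, 0, 0], [10, -0.09, 0.46, 0, 0], [10, -0.09, 0.46, 0, 0], [10, -0.09, 0.45, 0, 0], [10, 0, 0, -0.2, 0], [10, 0, 0, -0.2, 0], [10, 0, 0, -0.2, 0], [10, 0, 0, 0, 0], [10, 0, 0, 0, 0], [10, 0, 0, 0, 0]]]'

```text
t: 9.2
eef_pos: [0.479, -0.0242, 0.1357]
tool_rot: [0.0, 0.921, 0.389, 0.0]
contact_force: [0.8, 0.2, -0.3]
gripper_width: 0.232
grasp_force: 78.3
```

```bash
python3 - <<'E'
from h import *
o=get_obs();print(o["eef_pos"],o["contact_force"])
s,_=snap("side");c,_=snap("scene")
cv2.imwrite("pics/m3.png",np.hstack([cv2.resize(s[140:220,220:300],(400,400),interpolation=2),cv2.resize(c[140:220,248:328],(400,400),interpolation=2)]))
E
```

```text
[ 0.47895023 -0.02416084  0.13567395] [ 0.81064725  0.23299639 -0.30833018]
```

View pics/m3.png

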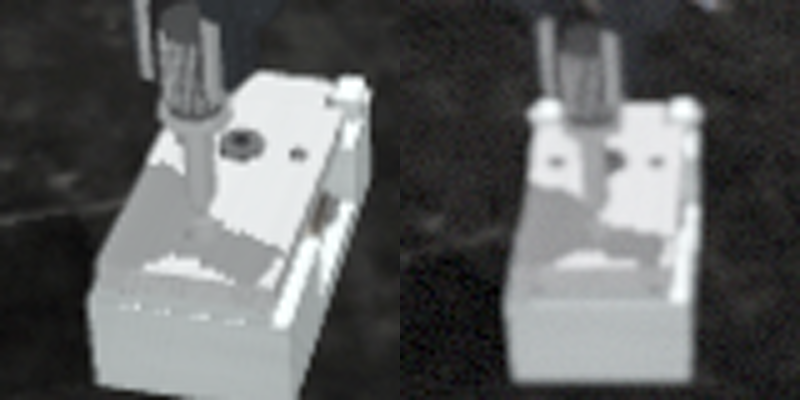

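The pin tip is right above the leaf hole, with the tip at side crop (200,215) and the hole at (204,229). I'll descend gently.

Request:
arm_command --rows '[[[10, 0, 0, -0.08, 0], [10, 0, 0, -0.08, 0], [10, 0, 0, -0.08, 0], [10, 0, 0, -0.08, 0], [10, 0, 0, -0.08, 0], [10, 0, 0, -0.08, 0], [10, 0, 0, 0, 0], [10, 0, 0, 0, 0], [10, 0, 0, 0, 0], [10, 0, 0, 0, 0]]]'

```text
t: 10.55
eef_pos: [0.4786, -0.0238, 0.1066]
tool_rot: [-0.0, 0.921, 0.389, 0.0]
contact_force: [0.9, 3.7, -1.9]
gripper_width: 0.234
grasp_force: 78.2
```

Request:
arm_command --rows '[[[10, 0, 0.02, -0.05, 0], [10, 0, 0, -0.08, 0], [10, 0, 0, -0.08, 0], [10, 0, 0, -0.08, 0], [10, 0, 0, -0.08, 0], [10, 0, 0, -0.08, 0], [10, 0, 0, 0, 0], [10, 0, 0, 0, 0], [10, 0, 0, 0, 0], [10, 0, 0, 0, 0]]]'

```text
t: 11.8
eef_pos: [0.4785, -0.0229, 0.0795]
tool_rot: [0.0, 0.921, 0.389, -0.0]
contact_force: [0.5, 0.3, -1.3]
gripper_width: 0.234
grasp_force: 78.3
```

Request:
arm_command --rows '[[[10, 0, 0, -0.04, 0], [10, 0, 0, -0.04, 0], [10, 0, 0, -0.04, 0], [10, 0, 0, 0, 0], [10, 0, 0, 0, 0], [10, 0, 0, 0, 0], [10, 0, 0, 0, 0], [10, 0, 0, 0, 0], [10, 0, 0, 0, 0], [10, 0, 0, 0, 0]]]'

```text
t: 13.05
eef_pos: [0.4785, -0.0232, 0.073]
tool_rot: [0.0, 0.921, 0.389, -0.0]
contact_force: [-3.2, -1.0, 12.3]
gripper_width: 0.235
grasp_force: 80.2
```

Request:
arm_command --rows '[[[10, 0, 0, -0.02, 0], [10, 0, 0, -0.02, 0], [10, 0, 0, 0, 0], [10, 0, 0, 0, 0], [10, 0, 0, 0, 0], [10, 0, 0, 0, 0], [10, 0, 0, 0, 0], [10, 0, 0, 0, 0], [10, 0, 0, 0, 0], [10, 0, 0, 0, 0]]]'

```text
t: 14.3
eef_pos: [0.4787, -0.0232, 0.0724]
tool_rot: [0.001, 0.921, 0.389, -0.0]
contact_force: [-11.5, -1.2, 35.8]
gripper_width: 0.234
grasp_force: 82.9
```

Request:
arm_command --rows '[[[10, 0.01, 0, 0.012, 0], [10, 0, 0, 0, 0], [10, 0, 0, 0, 0], [10, 0, 0, 0, 0], [10, 0, 0, 0, 0], [10, 0, 0, 0, 0], [10, 0, 0, 0, 0], [10, 0, 0, 0, 0], [10, 0, 0, 0, 0], [10, 0, 0, 0, 0]]]'

```text
t: 15.55
eef_pos: [0.4788, -0.0232, 0.0725]
tool_rot: [0.001, 0.921, 0.389, -0.001]
contact_force: [-10.6, -0.8, 31.5]
gripper_width: 0.232
grasp_force: 82.0
```

```bash
python3 - <<'E'
from h import *
o=get_obs();print(o["eef_pos"],o["contact_force"])
s,_=snap("side");c,_=snap("scene")
cv2.imwrite("pics/m4.png",np.hstack([cv2.resize(s[140:220,220:300],(400,400),interpolation=2),cv2.resize(c[140:220,248:328],(400,400),interpolation=2)]))
E
```

```text
[ 0.47875289 -0.02321291  0.07254856] [-10.62542597  -0.77439968  31.48164741]
```

View pics/m4.png

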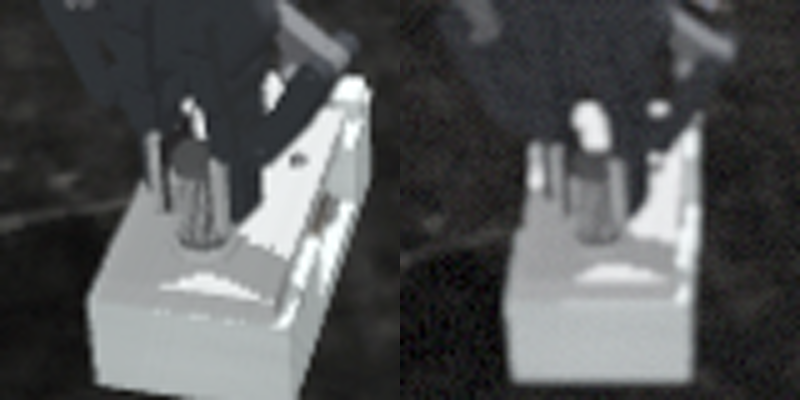

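The pin's collar sits on the shut leaf, with the head upright at side crop (200,195), and the arm is pressing with about 31 N. I'm handing in.

```bash
python3 -c "
from station import job
print(job.hand_in())"
```

```text
the job is handed in; nothing more can be done
None
```

I swung the leaf shut, pushed the pin through it until the collar sat on the leaf, and handed the job in at about 15.6 s with the arm still pressing down at about 31 N; the hand-in gave no verdict.

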